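# Open the blower's inlet guard and check that the fan wheel runs free

### The arm

A 6-joint arm with a two-finger parallel gripper is mounted at the origin on the work surface. World frame = base frame: x ahead of the robot, y to its left, z up, the work surface at z = 0. Lengths are in m, angles in rad, forces in N, time in s.
With the tool pointing down it reaches from about 0.375 to 0.975 m from the base axis. Payload 3.8 kg.
Tool frame: the origin (TCP) lies at the very end of the fingers, on their centre line; the grasp point (between the pads) lies bot.hold_point_z behind it (bot.hold_point_z is the distance from the TCP to the grasp point, in m); z points along the fingers, y is the line along which they close (so a half turn about z gives the same grasp; the last joint's range is limited). The gripper opens to 85 mm and grips with 20 to 120 N. Pads are 22 mm wide; open, the fingers measure 114 mm over their backs; the gripper's body (76 mm by 85 mm) begins 54 mm behind the grasp point. The pads swing forward as they close: fully open they stand 13 mm farther back than shut.
Start: joints at [-1.145, 0.264, 1.604, -0, 1.274, -0.037], TCP at [0.301, -0.604, 0.231] pointing down, gripper open.
Joint ranges: [-2.63, 2.63], [-0.94, 2.18], [0.31, 2.57], [-1.31, 4.45], [0, 2.66], [-2.55, 2.55]. Speed limits (rad/s): [2.57, 2.57, 3.14, 3.14, 3.14, 3.14].

### API

Orientations are given as a rotation vector (axis times angle).
In Python, from workcell import bot gives the robot as it stands.
- The arm moves only by the shell command python3 jog.py 'ROWS' [OPENING] [FORCE]. ROWS is a JSON list of rows, 1 to 5 of them, each of 4 numbers: dx, dy, dz in m, then a turn about the tool's z in rad; each row shifts and turns the commanded pose from where the row before left it, along the tool's axes as they then stand; what a row does not reach is not made up. A row lasts 1/8 s, in which the tool goes at most 0.0625 m and 0.188 rad, less where a joint would pass 70% of its speed; a pose out of reach is approached as far as the arm can. OPENING is the opening from 0.0 (shut) to 1.0 (fully open), set as the command begins (- or left out keeps the last). The fingers move at their own pace and stop on an object; FORCE is the grip in N (left out, the last holds). Time passes only in rows, so rows that do not move let the fingers close. It prints the time, the measured TCP pose, the force, the opening and the grip force at its end. Input that does not fit is refused with a message, and nothing moves.
- bot.read_state(): the state, without advancing time (a new reading comes with each control period).
- bot.read_camera(name): name is "scene" or "top" or "wrist"; returns the picture (480x640x3 uint8, red, green, blue); there is no depth.
- bot.camera_info(name): a dict with "intrinsics" (3x3 intrinsics, pixels), "extrinsics" (4x4, takes a point from camera to world coordinates). Camera axes: x right, y down, z forward; pixel columns grow to the right and rows downward; lengths in m; the calibration is good to about 2 mm. A picture is of the moment at which its call begins: read the wrist's pose just before it. camera_info takes no time and is no camera call; for the wrist camera it gives the pose at the moment of the call.
- bot.finish_job(): hands the job in; it is judged then, once.
The state is a dict: "time": time; "q": joint angles; "joint_vel": joint speeds; "joint_torque": joint torques, N m; "tool_pos": TCP position; "tcp_rot": TCP orientation; "wrist_force": force on the tool from outside, world axes, zero at the start; "torque": the same for the moment, N m; "width": opening from 0.0 (shut) to 1.0 (fully open); "grip_force": force on a finger pad.
Only numpy, scipy, OpenCV 4.12 (cv2) and the standard library are available. Lean on these libraries where they do the work, as an engineer would, in place of code of your own. Each camera call takes 0.05 s, during which the arm holds its last target. There are 200 camera calls.

### The job

Check that the fan wheel of the bench blower turns freely: the inlet guard is held by one spring-loaded captive screw, so pull its head up until the thread catches, unscrew it all the way so that it stays parked up, and swing the guard fully aside. Then flick the fan wheel by its blades, either way, so that it coasts on by itself, and see it round at least one full turn. Leave the guard open with the screw parked up, and disturb nothing else on the bench.

Things in the scene. Friction and masses are not known exactly. Their poses are not given: they have to be found in the camera images.
- blower: blue bench blower, bolted down: snail-shaped housing lying flat, top sheet 132 mm above the bench, radius 130 mm at its own +x axis growing counter-clockwise to 185 mm, outlet duct along its own +y beyond the +x side, 200 mm long. Origin on the fan axis at bench height; own x runs from the fan axis to the guard's pivot, so the captive screw is on the -x side; z up. Inlet hole: radius 80 mm
- screw_head (a point): middle of the captive screw's knurled brass head: upright, round, 28 mm across, 20 mm high, above a dark collar (24 mm across, 25 mm high) on the guard's lug, 222 mm from the pivot axis. Screw down, it is 37 mm above the guard's top face (175.5 mm above the bench) and, guard shut, 114 mm from the fan axis; it rises with the screw
- screw (a joint): lift of the captive screw, m: 0 down, 0.012 to 0.013 parked up. Down, its 10 mm shank is 9.5 mm deep in the housing and locks the guard; clear from 0.010. A spring pulls it down (5 N at 0, 9 N at the top). At the start it can be pulled straight up by 7 mm, then meets the run-in of its thread; let go before the thread has caught, it snaps back to 0. Once caught (from 5 mm up) the thread holds it
- head (a joint): angle of the screw's head, rad, counter-clockwise from above; needs under 0.1 N m, stays where left. Right-hand thread: pulled up 6 to 7 mm (8 to 15 N), turn counter-clockwise; from the start angle the thread catches within 0.3 to 1.0 rad. Missed, it comes round once a turn. Caught, it lifts 1.9 mm per rad without pulling: 4.2 rad from 5 to 13 mm, then 0.6 rad level, then a stop
- guard (a joint): swing of the inlet guard, rad: 0 shut, growing counter-clockwise from above about guard_pivot to a stop at 1.75, fully aside; light friction (0.1 N m), stays where left. The guard is a level round wire grille, radius 95 mm, 4 mm thick, its centre 108 mm from the pivot, 2.5 mm above the housing's top sheet, with a lug for the screw on the side away from the pivot
- guard_pivot (a point): axis of the guard's pivot at the height of the guard's top face (138.5 mm above the bench); 108 mm from the fan axis along the blower's +x. Fixed to the blower
- guard_handle (a point): middle of the guard's black handle: a level bar 11 mm thick, 81 mm long, on two posts, pointing at the pivot; its middle is 108 mm from the pivot axis (over the fan axis while shut) and 34 mm above the guard's top face. Moves with the guard
- hub (a point): on the fan axis at the height of the blades' top edges, 124 mm above the bench, 8 mm below the top sheet. Fixed to the blower
- wheel (a joint): angle of the fan wheel, rad, counter-clockwise from above, counting on over full turns; starts between -0.5 and 0.5. At angle w one blade points along the blower's own x axis turned by w, the other five every 60 degrees from it. Light bearings: after a flick to 5 rad/s it coasts about 6 rad by itself
- blades: the aluminium fan wheel: six upright radial blades 3 mm thick with yellow top edges, radius 22 to 82 mm, 41 mm deep, above a closed disc; hub 44 mm across, its top 9 mm below the blades' tops, with a nut 18 mm across up to blade height. Origin on the fan axis 80 mm above the bench; turns with the wheel
- valve_a: brass ball valve with lever, about 90 mm long and 71 mm high, loose on the bench beside the blower; leave alone. Origin: under its middle
- valve_b: smaller brass ball valve, about 77 mm long, loose on the bench; leave alone. Origin: under its middle
- spray_can: spray can, 66 mm across, 190 mm tall, standing on the bench; leave alone. Origin: centre of its base
- cup_a: white cup, 74 mm across, 85 mm tall, standing on the bench; leave alone. Origin: centre of its base
- cup_b: white cup, 74 mm across, 85 mm tall, standing on the bench; leave alone. Origin: centre of its base
- wrench: steel wrench, 200 mm long, lying on the bench; leave alone. Origin: under its middle
- nut: brass union nut, 38 mm across, 14 mm high, lying on the blower's outlet duct; leave alone. Origin: centre of its underside

How it is judged:
By the outcome, as a careful person would: the job done as asked, in the order asked, and still so for the second after the job is handed in, with the robot touching nothing.
It also fails if it takes over 72 s, if anything falls off the work surface, if the arm or the gripper's body presses on something with over 40 N, if the wrist force passes 120 N, or if a joint passes its speed limit or range.

## Working session

There is one attempt and no reset: what is moved stays moved. The work goes in short steps, Python scripts to look and compute and a shell command to move; the robot and the scene stay as the last step left them, time stands still between calls to the robot, and variables do not carry over. Pictures are saved under pics/ and viewed, at most 10 in all, crops included, and the job is handed in when it is done.

```bash
mkdir -p pics; ls; python3 - <<'E'
from workcell import bot
import cv2,numpy as np
np.set_printoptions(precision=4,suppress=True)
for n in("scene","top"):
    im=bot.read_camera(n);cv2.imwrite(f"pics/{n}0.png",im[:,:,::-1]);i=bot.camera_info(n);print(n,i["intrinsics"],i["extrinsics"])
s=bot.read_state();print(s,bot.hold_point_z)
E
```

```text
jog.py
pics
workcell.py
scene [[570.7509   0.     319.1925]
 [  0.     570.7509 233.5285]
 [  0.       0.       1.    ]] [[ 0.4805  0.7021 -0.5256  1.2986]
 [ 0.8768 -0.3963  0.2722 -0.3591]
 [-0.0172 -0.5916 -0.806   1.2113]
 [ 0.      0.      0.      1.    ]]
top [[580.1238   0.     326.7636]
 [  0.     580.1238 235.474 ]
 [  0.       0.       1.    ]] [[ 0.0154 -0.987   0.16    0.3443]
 [-0.9999 -0.0165 -0.0052  0.0089]
 [ 0.0078 -0.1599 -0.9871  1.5141]
 [ 0.      0.      0.      1.    ]]
{'time': 0.1, 'q': array([-1.1448,  0.2647,  1.6052, -0.    ,  1.2737, -0.0369]), 'joint_vel': array([ 0.    , -0.0011, -0.0034, -0.0008, -0.0005,  0.0005]), 'joint_torque': array([  0.0004, -51.6707, -36.8591,  -0.0001,   0.0063,  -0.    ]), 'tool_pos': array([ 0.3011, -0.6034,  0.2301]), 'tcp_rot': array([-3.0559, -0.7201,  0.0006]), 'wrist_force': array([ 0.2045, -0.4828, -0.3479]), 'torque': array([ 0.0355, -0.0156, -0.0366]), 'grip_force': 0.0, 'width': 1.0029326618088992} 0.0187
```

View pics/scene0.png

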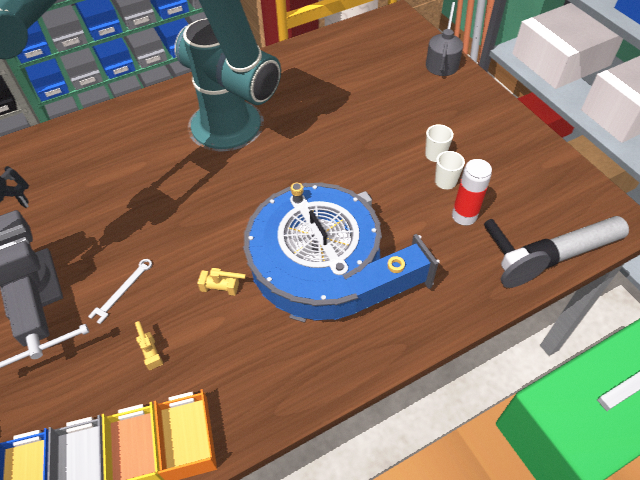

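View pics/top0.png

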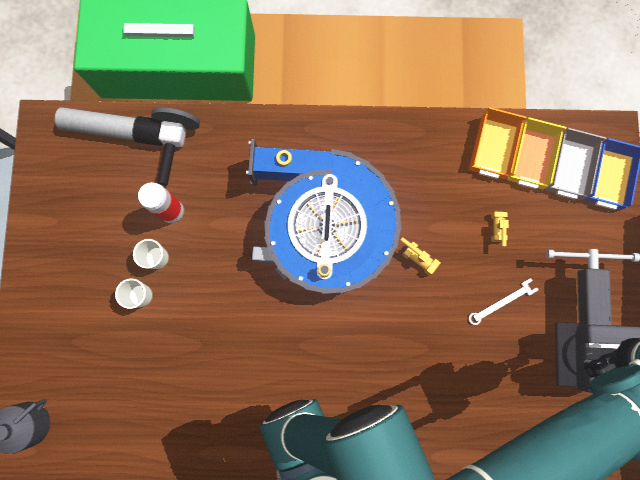

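Scene: brass screw head at about (297,188), pivot (340,267). Top: screw (324,270), pivot (329,181), handle vertical around (327,223). I'll enlarge both in one composite.

```bash
python3 - <<'E'
import cv2,numpy as np
a=cv2.imread("pics/scene0.png")[175:285,275:370];b=cv2.imread("pics/top0.png")[170:280,280:375]
f=lambda x:cv2.resize(x,(380,440),interpolation=cv2.INTER_CUBIC)
o=np.hstack([f(a),f(b)])
for k in range(0,760,40):cv2.line(o,(k,0),(k,6),(0,0,255),1)
for k in range(0,440,40):cv2.line(o,(0,k),(6,k),(0,0,255),1);cv2.line(o,(380,k),(386,k),(0,0,255),1)
cv2.imwrite("pics/c1.png",o)
E
```

```text
(no output)
```

View pics/c1.png

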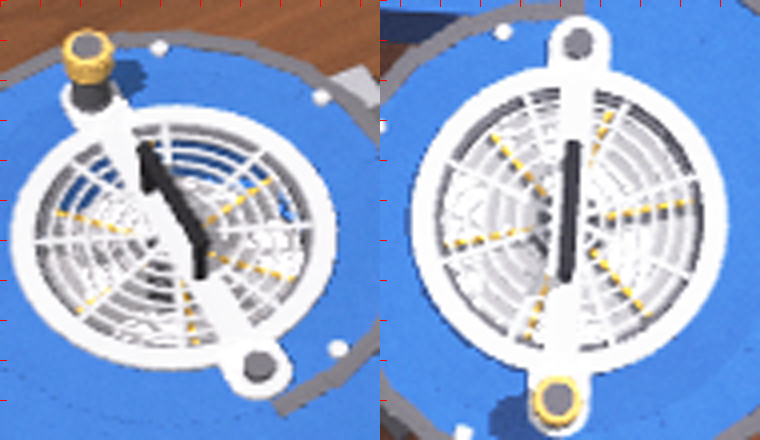

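Composite: scene: head top disc (297.5,186.6), pivot cap (340,266.5), handle mid (319,224). Top: head disc (324.3,269.7), pivot (329.7,180.5), handle (327.5,222.7).

```bash
cat > h.py <<'E'
from workcell import bot
import numpy as np
from scipy.spatial.transform import Rotation as R
np.set_printoptions(precision=4,suppress=True)
def ray(n,u,v,info=None):
    i=info or bot.camera_info(n);K=np.array(i["intrinsics"]);E=np.array(i["extrinsics"])
    d=E[:3,:3]@np.linalg.solve(K,[u,v,1]);return E[:3,3],d/np.linalg.norm(d)
def tri(rays):
    A=0;b=0
    for p,d in rays:
        M=np.eye(3)-np.outer(d,d);A=A+M;b=b+M@p
    x=np.linalg.solve(A,b);return x,[np.linalg.norm((np.eye(3)-np.outer(d,d))@(x-p)) for p,d in rays]
def plane(r,z): p,d=r;return p+d*(z-p[2])/d[2]
def totool(p,s=None):
    s=s or bot.read_state();return R.from_rotvec(s["tcp_rot"]).inv().apply(np.array(p)-s["tool_pos"])
E
python3 - <<'E'
from h import *
for nm,a,b,z in(("head",(297.5,186.6),(324.3,269.7),.1855),("piv",(340,266.5),(329.7,180.5),.14),("handle",(319,224),(327.5,222.7),.178)):
    r=[ray("scene",*a),ray("top",*b)];print(nm,*tri(r),plane(r[0],z),plane(r[1],z))
s=bot.read_state();print(R.from_rotvec(s["tcp_rot"]).as_matrix()); print(bot.camera_info("wrist"))
E
```

```text
head [0.4808 0.008  0.1832] [np.float64(0.0017555841328676018), np.float64(0.0017555841328677003)] [0.4832 0.0088 0.1855] [0.4799 0.0063 0.1855]
piv [ 0.7031 -0.0023  0.1409] [np.float64(0.0012115510390261319), np.float64(0.0012115510390261928)] [ 0.703  -0.0008  0.14  ] [ 0.7028 -0.0034  0.14  ]
handle [0.5939 0.003  0.1688] [np.float64(0.00266850847949803), np.float64(0.002668508479498071)] [0.6011 0.0023 0.178 ] [0.5912 0.0006 0.178 ]
[[ 0.8948  0.4465 -0.0009]
 [ 0.4465 -0.8948  0.0019]
 [ 0.0001 -0.0021 -1.    ]]
{'intrinsics': array([[420.3018,   0.    , 314.7404],
       [  0.    , 420.3018, 237.2971],
       [  0.    ,   0.    ,   1.    ]]), 'extrinsics': array([[ 0.4469, -0.8524, -0.2714,  0.3707],
       [-0.8946, -0.4263, -0.1341, -0.5685],
       [-0.0014,  0.3028, -0.9531,  0.3724],
       [ 0.    ,  0.    ,  0.    ,  1.    ]])}
```
Head at (0.481,0.008), pivot (0.703,-0.0025). Distance 0.2223. Great. Fan axis = pivot - 108mm along blower x... blower +x from fan to pivot: direction (0.9989,-0.047). Fan axis at (0.595,0.0026). Handle agrees.

Head, pivot and handle fit the given geometry (222.3 mm apart; heights right). Blower yaw is about -0.047 rad and the fan axis about (0.595, 0.003). Next I move above the screw.

```bash
python3 jog.py '[[0.0395,-0.0425,-0.003,0],[0.0395,-0.0425,-0.003,0],[0.0395,-0.0425,-0.003,0],[0.0395,-0.0425,-0.003,0],[0.0395,-0.0425,-0.003,0]]' 0.7 60
python3 jog.py '[[0.0395,-0.0425,-0.003,0],[0.0395,-0.0425,-0.003,0],[0.0395,-0.0425,-0.003,0],[0.0395,-0.0425,-0.003,0],[0.0395,-0.0425,-0.003,0]]'
python3 jog.py '[[0.0395,-0.0425,0,0],[0,0,0,0.18],[0,0,0,0.18],[0,0,0,0.18],[0,0,0,0.18]]'
python3 jog.py '[[0,0,0,0.18],[0,0,0,0.18],[0,0,0,0.16],[0,0,0,0],[0,0,0,0]]'
python3 - <<'E'
from h import *
import cv2
i=bot.camera_info("wrist");im=bot.read_camera("wrist");cv2.imwrite("pics/w1.png",im[:,:,::-1])
s=bot.read_state();print(s["q"],s["tool_pos"],s["tcp_rot"],totool([.481,.008,.1755]))
print(i)
np.save("w1.npy",i["extrinsics"])
E
```

```text
time: 0.72
tool_pos: [0.3832, -0.3237, 0.2459]
tcp_rot: [-3.057, -0.72, 0.0]
wrist_force: [0.4, -0.3, 0.0]
width: 0.7
grip_force: 0.0
time: 1.35
tool_pos: [0.465, -0.0455, 0.2612]
tcp_rot: [3.058, 0.72, 0.0]
wrist_force: [1.6, -0.7, 0.0]
width: 0.7
grip_force: 0.0
time: 1.98
tool_pos: [0.481, 0.0085, 0.2607]
tcp_rot: [3.114, -0.412, -0.002]
wrist_force: [0.0, -0.6, 0.1]
width: 0.701
grip_force: 0.0
time: 2.6
tool_pos: [0.4812, 0.0083, 0.261]
tcp_rot: [2.909, -1.186, -0.001]
wrist_force: [0.1, 0.3, 0.3]
width: 0.702
grip_force: 0.0
[-0.0345 -0.1271  1.9652 -0.      1.3039  2.3114] [0.4813 0.0083 0.2611] [ 2.9085 -1.1872 -0.0006] [0.     0.0004 0.0856]
{'intrinsics': array([[420.3018,   0.    , 314.7404],
       [  0.    , 420.3018, 237.2971],
       [  0.    ,   0.    ,   1.    ]]), 'extrinsics': array([[-0.6991, -0.6814, -0.2167,  0.5369],
       [-0.715 ,  0.6664,  0.2111, -0.0454],
       [ 0.0006,  0.3026, -0.9531,  0.4033],
       [ 0.    ,  0.    ,  0.    ,  1.    ]])}
```

View pics/w1.png

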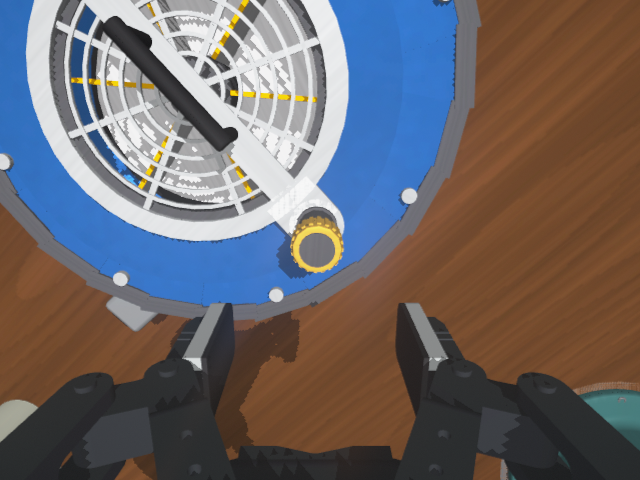

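Wrist view: head top disc at (317,251), brass outline 291–343, fingers symmetric about column 315. Triangulate with all three views.

```bash
python3 - <<'E'
from h import *
r=[ray("scene",297.5,186.6),ray("top",324.3,269.7),ray("wrist",317,251)]
print(plane(r[2],.1855),tri(r),tri(r[:1]+r[2:]),tri(r[1:]))
E
```

```text
[0.4809 0.0075 0.1855] (array([0.4806, 0.008 , 0.1833]), [np.float64(0.001788285706572078), np.float64(0.0017364387622968644), np.float64(0.0002884167886146787)]) (array([0.48  , 0.0093, 0.1816]), [np.float64(0.0008493449003097694), np.float64(0.0008493449003097527)]) (array([0.4803, 0.007 , 0.1851]), [np.float64(0.0007734645221289192), np.float64(0.0007734645221289091)])
```

```bash
python3 jog.py '[[0,0,0.04,0.15],[0,0,0.04,0],[0,0,0.0205,0],[0,0,0,0],[0,0,0,0]]' 0.55 60
python3 jog.py '[[0,0,0,0],[0,0,0,0],[0,0,0,0],[0,0,0,0]]' 0.0 60
```

```text
time: 3.28
tool_pos: [0.4822, 0.0083, 0.1618]
tcp_rot: [-2.81, 1.404, -0.002]
wrist_force: [-0.1, -0.6, -0.2]
width: 0.552
grip_force: 0.0
time: 3.78
tool_pos: [0.4815, 0.0073, 0.163]
tcp_rot: [2.809, -1.403, 0.002]
wrist_force: [-5.6, -3.9, 7.8]
width: 0.308
grip_force: 58.7
```

```bash
python3 jog.py '[[0,0,-0.002,0],[0,0,-0.002,0],[0,0,-0.002,0],[0,0,0,0]]'; python3 -c "
from h import *;s=bot.read_state();print(s['q'][5],s['torque'])"
```

```text
time: 4.28
tool_pos: [0.4812, 0.0075, 0.1663]
tcp_rot: [2.809, -1.404, 0.0]
wrist_force: [-0.4, -5.2, -6.2]
width: 0.305
grip_force: 59.4
2.463437045820552 [-0.8407 -0.212  -0.0042]
```

```bash
python3 jog.py '[[0,0,-0.0018,0],[0,0,-0.0018,0],[0,0,0,0]]'; python3 -c "
from h import *;s=bot.read_state();print(s['q'][5],s['torque'],s['tool_pos'])"
```

```text
time: 4.65
tool_pos: [0.4812, 0.0076, 0.1696]
tcp_rot: [2.809, -1.404, 0.0]
wrist_force: [0.7, -5.6, -7.8]
width: 0.305
grip_force: 59.4
2.463497030548219 [-0.8097 -0.2709  0.0588] [0.4812 0.0076 0.1696]
```

```bash
python3 jog.py '[[0,0,0,-0.15],[0,0,0,-0.15],[0,0,0,-0.15]]';python3 jog.py '[[0,0,0,-0.15],[0,0,0,-0.15],[0,0,0,-0.15]]'; python3 -c "
from h import *;s=bot.read_state();print(s['q'][5],s['torque'],s['tool_pos'])"
```

```text
time: 5.03
tool_pos: [0.481, 0.0075, 0.1695]
tcp_rot: [3.053, -0.734, -0.001]
wrist_force: [0.7, -6.3, -7.3]
width: 0.305
grip_force: 59.4
time: 5.4
tool_pos: [0.4809, 0.0073, 0.1694]
tcp_rot: [3.139, -0.035, -0.002]
wrist_force: [1.1, -6.2, -6.1]
width: 0.302
grip_force: 59.4
1.5586165978639757 [-0.9766 -0.061  -0.0316] [0.4809 0.0073 0.1694]
```

```bash
python3 jog.py '[[0,0,0,-0.15],[0,0,0,-0.15]]'; python3 -c "
from h import *;s=bot.read_state();print(s['q'][5],s['torque'],s['tool_pos'])"
```

```text
time: 5.65
tool_pos: [0.4809, 0.0072, 0.1694]
tcp_rot: [3.109, 0.435, -0.003]
wrist_force: [0.8, -6.8, -6.9]
width: 0.308
grip_force: 59.4
1.2585881400739969 [-1.0298 -0.0676 -0.0463] [0.4809 0.0072 0.1694]
```

```bash
python3 jog.py '[[0,0,0.0012,0],[0,0,0,0]]';  python3 -c "
from h import *;s=bot.read_state();print(s['q'][5],s['torque'],s['tool_pos'])"
```

```text
time: 5.9
tool_pos: [0.481, 0.0072, 0.1688]
tcp_rot: [3.11, 0.428, -0.003]
wrist_force: [-1.3, -6.9, -5.0]
width: 0.308
grip_force: 59.7
1.2634004997963526 [-1.0032  0.1485  0.0336] [0.481  0.0072 0.1688]
```

```bash
python3 jog.py '[[0,0,0.001,0],[0,0,0,0]]';  python3 -c "
from h import *;s=bot.read_state();print(s['q'],s['torque'],s['tool_pos'])"
```

```text
time: 6.15
tool_pos: [0.481, 0.0072, 0.1685]
tcp_rot: [3.11, 0.428, -0.002]
wrist_force: [-1.7, -6.0, 0.4]
width: 0.308
grip_force: 60.0
[-0.0352 -0.0561  2.0755 -0.0024  1.1234  1.2634] [-0.9946  0.4576  0.0231] [0.481  0.0072 0.1685]
```

It is caught: lowering now meets stiff resistance. Unscrew, following the rise.

```bash
python3 jog.py '[[0,0,-0.00034,-0.18],[0,0,-0.00034,-0.18],[0,0,-0.00034,-0.18],[0,0,-0.00034,-0.18],[0,0,-0.00034,-0.18]]'
python3 jog.py '[[0,0,-0.00034,-0.18],[0,0,-0.00034,-0.18],[0,0,-0.00034,-0.18],[0,0,-0.00034,-0.18],[0,0,-0.00034,-0.18]]';  python3 -c "
from h import *;s=bot.read_state();print(s['q'],s['torque'],s['tool_pos'])"
```

```text
time: 6.78
tool_pos: [0.4811, 0.007, 0.1702]
tcp_rot: [2.61, 1.746, -0.003]
wrist_force: [-1.3, -6.6, -0.5]
width: 0.305
grip_force: 60.1
time: 7.4
tool_pos: [0.4813, 0.0068, 0.1719]
tcp_rot: [1.591, 2.708, -0.004]
wrist_force: [-1.6, -8.0, -0.5]
width: 0.305
grip_force: 60.1
[-0.0354 -0.0593  2.0718 -0.0033  1.1296 -0.5423] [-1.3741  0.38   -0.0346] [0.4813 0.0068 0.1719]
```

```bash
python3 jog.py '[[0,0,-0.00034,-0.18],[0,0,-0.00034,-0.18],[0,0,-0.00034,-0.18],[0,0,-0.00034,-0.18],[0,0,-0.00034,-0.18]]'
python3 jog.py '[[0,0,-0.00034,-0.18],[0,0,-0.00034,-0.18],[0,0,-0.00034,-0.18],[0,0,-0.00034,-0.18]]';  python3 -c "
from h import *;s=bot.read_state();print(s['q'],s['torque'],s['tool_pos'])"
```

```text
time: 8.02
tool_pos: [0.4816, 0.0069, 0.1736]
tcp_rot: [0.255, 3.131, -0.005]
wrist_force: [-0.3, -6.8, -3.5]
width: 0.302
grip_force: 60.1
time: 8.52
tool_pos: [0.4817, 0.0072, 0.175]
tcp_rot: [0.864, -3.02, 0.004]
wrist_force: [-0.2, -5.7, -3.2]
width: 0.307
grip_force: 60.0
[-0.0352 -0.0621  2.0684 -0.0025  1.1346 -2.1623] [-1.2409 -0.0299 -0.0662] [0.4817 0.0072 0.175 ]
```

```bash
python3 jog.py '[[0,0,-0.0003,-0.17],[0,0,-0.0002,-0.15],[0,0,0,0]]';  python3 -c "
from h import *;s=bot.read_state();print(s['q'],s['torque'],s['tool_pos'])"
python3 jog.py '[[0,0,0,0],[0,0,0,0],[0,0,0,0.18],[0,0,0,0.18],[0,0,0,0.18]]' 0.55
python3 jog.py '[[0,0,0,0.18],[0,0,0,0.18],[0,0,0,0.18],[0,0,0,0.18],[0,0,0,0.18]]'
python3 jog.py '[[0,0,0.001,0],[0,0,0,0],[0,0,0,0],[0,0,0,0]]' 0.0 40
```

```text
time: 8.9
tool_pos: [0.4817, 0.0073, 0.1755]
tcp_rot: [1.328, -2.847, 0.003]
wrist_force: [-0.7, -5.8, -2.0]
width: 0.302
grip_force: 60.1
[-0.035  -0.0626  2.0679 -0.0023  1.1357 -2.4778] [-1.1329 -0.0098  0.0342] [0.4817 0.0073 0.1755]
time: 9.52
tool_pos: [0.4819, 0.0089, 0.1757]
tcp_rot: [-0.509, 3.099, 0.001]
wrist_force: [-0.6, -0.5, -0.3]
width: 0.549
grip_force: 0.0
time: 10.15
tool_pos: [0.4819, 0.0088, 0.1757]
tcp_rot: [0.89, 3.012, 0.002]
wrist_force: [1.0, -0.3, -0.2]
width: 0.548
grip_force: 0.0
time: 10.65
tool_pos: [0.4812, 0.0076, 0.1748]
tcp_rot: [-0.877, -3.017, 0.002]
wrist_force: [-2.2, -4.7, 5.3]
width: 0.31
grip_force: 39.6
```

```bash
for i in 1; do :; done; python3 jog.py '[[0,0,-0.0001,-0.15],[0,0,-0.0001,-0.15]]';python3 -c "
from h import *;s=bot.read_state();print(s['q'][5],s['torque'])"; python3 jog.py '[[0,0,0,-0.15],[0,0,0,-0.15]]';python3 -c "
from h import *;s=bot.read_state();print(s['q'][5],s['torque'])"
```

```text
time: 10.9
tool_pos: [0.481, 0.0076, 0.1746]
tcp_rot: [-0.408, -3.114, 0.002]
wrist_force: [-2.8, -3.9, 4.3]
width: 0.314
grip_force: 40.3
-1.344381676670699 [-0.5703  0.5106 -0.0876]
time: 11.15
tool_pos: [0.4808, 0.0075, 0.1747]
tcp_rot: [0.061, -3.14, 0.003]
wrist_force: [-3.4, -4.2, 4.4]
width: 0.311
grip_force: 40.4
-1.6442646605247884 [-0.7759  0.6977 -0.1707]
```

```bash
python3 jog.py '[[0,0,0,-0.12],[0,0,0,-0.12]]';python3 -c "
from h import *;s=bot.read_state();print(s['q'][5],s['torque'])"
python3 jog.py '[[0,0,0,0],[0,0,0,0],[0,0,-0.06,0],[0,0,-0.06,0],[0,0,0,0]]' 0.7
python3 - <<'E'
from h import *
import cv2
bot_i=bot.camera_info("wrist");im=bot.read_camera("wrist");im2=bot.read_camera("scene")
s=bot.read_state();print(s["q"],s["tool_pos"],R.from_rotvec(s["tcp_rot"]).as_matrix())
np.save("w2.npy",bot_i["extrinsics"])
b=cv2.resize(im2[165:285,265:385],(480,480),interpolation=cv2.INTER_CUBIC)
o=np.hstack([cv2.resize(im,(320,240)).repeat(2,0)[:480],b]);cv2.imwrite("pics/w2.png",o[:,:,::-1])
print(ray("scene",0,0)[0])
E
```

```text
time: 11.4
tool_pos: [0.48, 0.007, 0.1748]
tcp_rot: [0.434, -3.108, 0.003]
wrist_force: [-7.6, -6.8, 7.4]
width: 0.313
grip_force: 40.7
-1.882420987307577 [-0.961   1.2573 -0.7126]
time: 12.02
tool_pos: [0.4851, 0.0086, 0.3008]
tcp_rot: [-0.424, 3.101, -0.002]
wrist_force: [1.0, -0.4, 0.6]
width: 0.703
grip_force: 0.0
[-0.0341 -0.1442  1.9184  0.0005  1.3654 -1.8765] [0.4819 0.0086 0.295 ] [[-0.9634 -0.2682  0.002 ]
 [-0.2682  0.9634  0.0004]
 [-0.002  -0.0002 -1.    ]]
[ 1.2986 -0.3591  1.2113]
```

View pics/w2.png

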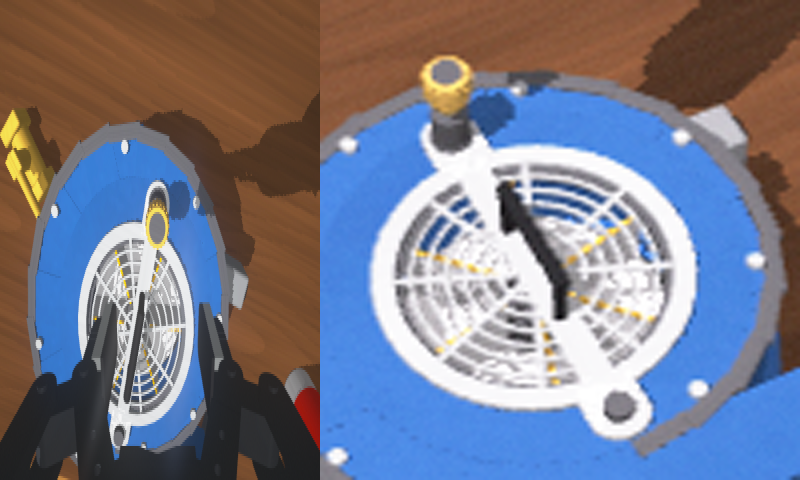

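Head top is now at scene (296.8,183.0), 3.6 px up, which is about 13 mm, and the turn reached its stop. The screw is parked up. Next: shut the fingers, go down on the handle's +y side and push it round.

```bash
python3 jog.py '[[0,0,0,0.135],[0,0,0,0.135],[-0.057,0.0127,0.01,0],[-0.057,0.0127,0.03,0],[0,0,0,0]]' 0.0 40
python3 jog.py '[[0,0,0.04,0],[0,0,0.04,0],[0,0,0.017,0],[0,0,0,0]]'
python3 - <<'E'
from h import *
P=np.array([.703,-.0025])
s=bot.read_state();print(s["tool_pos"],s["tcp_rot"],s["width"])
for t in np.arange(0,1.81,.15):
    a=np.pi-.047+t;u=np.array([np.cos(a),np.sin(a)]);v=np.array([-u[1],u[0]]);print(round(t,2),P+.108*u-.021*v)
E
```

```text
time: 12.75
tool_pos: [0.5917, 0.0341, 0.2468]
tcp_rot: [0.003, -3.128, -0.0]
wrist_force: [-1.2, -0.3, -0.2]
width: -0.002
grip_force: 0.0
time: 13.25
tool_pos: [0.5908, 0.0331, 0.1572]
tcp_rot: [0.002, -3.138, -0.0]
wrist_force: [-0.1, 0.7, 0.1]
width: -0.002
grip_force: 0.0
[0.5908 0.0331 0.1572] [ 0.0016 -3.1378 -0.0001] -0.0019891645564663663
0.0 [0.5961 0.0236]
0.15 [0.5934 0.0073]
0.3 [ 0.5932 -0.0092]
0.45 [ 0.5954 -0.0255]
0.6 [ 0.6001 -0.0414]
0.75 [ 0.607  -0.0563]
0.9 [ 0.6161 -0.07  ]
1.05 [ 0.6272 -0.0823]
1.2 [ 0.64   -0.0927]
1.35 [ 0.6542 -0.1011]
1.5 [ 0.6695 -0.1073]
1.65 [ 0.6855 -0.1111]
1.8 [ 0.7019 -0.1125]
```

```bash
python3 jog.py '[[-0.001,-0.014,0,0],[-0.001,-0.014,0,0],[0,-0.014,0,0],[-0.002,-0.0163,0,0],[-0.0045,-0.016,0,0]]'
python3 jog.py '[[-0.007,-0.015,0,0],[-0.009,-0.0137,0,0],[-0.011,-0.0123,0,0],[-0.013,-0.0104,0,0]]'
python3 jog.py '[[-0.014,-0.0085,0,0],[-0.015,-0.006,0,0],[-0.016,-0.004,0,0],[0,0,0,0]]'
```

```text
time: 13.88
tool_pos: [0.6019, -0.0426, 0.1596]
tcp_rot: [-0.001, 3.14, -0.001]
wrist_force: [-0.4, 0.9, 1.0]
width: 0.003
grip_force: 0.4
time: 14.38
tool_pos: [0.6418, -0.093, 0.1583]
tcp_rot: [0.002, -3.141, -0.001]
wrist_force: [-1.2, 1.5, -0.7]
width: 0.003
grip_force: 0.8
time: 14.88
tool_pos: [0.6879, -0.1114, 0.1588]
tcp_rot: [-0.002, 3.14, -0.001]
wrist_force: [-0.4, -0.6, -0.3]
width: -0.002
grip_force: 0.0
```

```bash
python3 jog.py '[[-0.008,-0.001,0,0],[-0.006,0,0,0],[0,0,0,0]]'; python3 jog.py '[[-0.006,0,0,0],[0,0,0,0]]'
python3 - <<'E'
from h import *
import cv2
im=bot.read_camera("top");cv2.imwrite("pics/t3.png",cv2.resize(im[130:310,240:440],(800,720))[:600,:,::-1])
E
```

```text
time: 15.25
tool_pos: [0.7005, -0.1118, 0.1588]
tcp_rot: [0.002, -3.142, 0.0]
wrist_force: [-0.3, -0.3, -0.8]
width: 0.001
grip_force: 0.1
time: 15.5
tool_pos: [0.7013, -0.1118, 0.1586]
tcp_rot: [0.003, -3.13, -0.001]
wrist_force: [-15.4, 0.5, 8.5]
width: -0.003
grip_force: 7.6
```

View pics/t3.png

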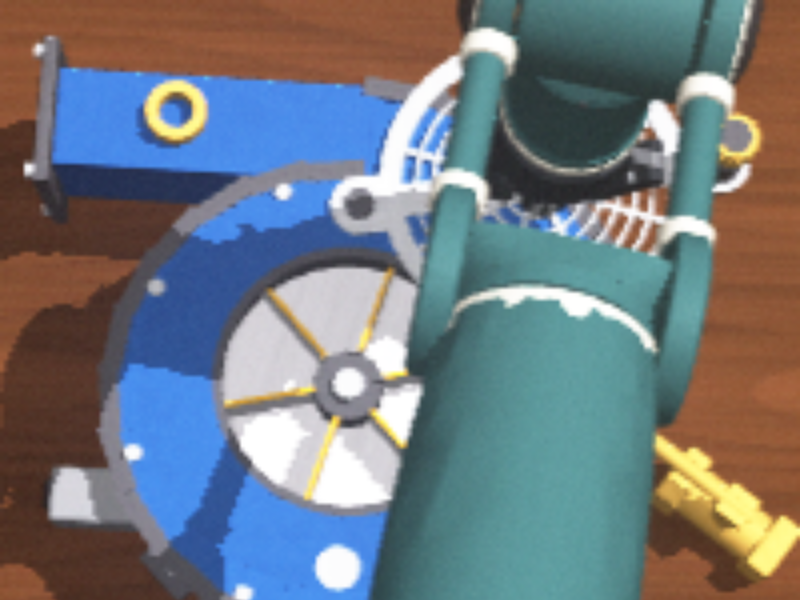

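The force rose to 15 N against the handle at the computed end pose, so the guard is at its stop. Picture: hub nut at crop (348,382), blade tips at (225,404), (268,292), (390,270), (308,497), screw head at (740,135). Compute the hub and blade angles.

```bash
python3 jog.py '[[0.012,0.001,0,0],[0.01,0.01,-0.03,0],[0.02,0.02,-0.05,0.18],[0.02,0.02,0,0.18],[0,0.02,0,0.18]]'
python3 - <<'E'
from h import *
f=lambda u,v:plane(ray("top",240+u/4,130+v/4),.124)[:2]
h=f(348,382);print("hub",h)
for t in((225,404),(268,292),(390,270),(308,497)):
    d=f(*t)-h;print(np.degrees(np.arctan2(d[1],d[0])),np.hypot(*d))
s=bot.read_state();print(s["tool_pos"],R.from_rotvec(s["tcp_rot"]).as_matrix(),s["q"])
H=np.array([.5952,.0026]);a=np.radians(145)
x=np.array([np.cos(a),np.sin(a)]);y=np.array([x[1],-x[0]])
print("S",H+.042*x-.036*y,x,y)
E
```

```text
time: 16.18
tool_pos: [0.6548, -0.0381, 0.2408]
tcp_rot: [0.844, 3.023, 0.001]
wrist_force: [0.1, -0.4, -0.4]
width: -0.004
grip_force: 0.0
hub [0.5942 0.0014]
101.25927435713824 0.07595087649557315
42.10402596714126 0.0743264170937517
-19.37155044506659 0.07443510457615671
161.98764026356625 0.07456880570456509
[ 0.6548 -0.0381  0.2408] [[-0.8552  0.5183  0.0034]
 [ 0.5183  0.8552 -0.0001]
 [-0.003   0.0017 -1.    ]] [-0.0963  0.2205  1.6397  0.0002  1.278  -1.1223]
S [ 0.5401 -0.0028] [-0.8192  0.5736] [0.5736 0.8192]
```

```bash
python3 jog.py '[[0.0583,-0.015,0,0],[0.0583,-0.015,0,0.066],[0,0,0.05,0],[0,0,0.03,0],[0,0,0,0]]'
python3 - <<'E'
from h import *
print(totool([.5396,-.0034,.105]))
E
```

```text
time: 16.8
tool_pos: [0.5372, -0.0045, 0.1563]
tcp_rot: [-0.934, -2.995, 0.002]
wrist_force: [-0.1, 1.2, 0.2]
width: 0.003
grip_force: 0.0
[-0.0015  0.0024  0.0513]
```

```bash
python3 jog.py '[[-0.0015,0.001,0.02,0],[0,0,0.02,0],[0,0,0.011,0],[0,0,0,0]]'
```

```text
time: 17.3
tool_pos: [0.5417, -0.0049, 0.108]
tcp_rot: [-0.936, -2.999, 0.0]
wrist_force: [0.1, -0.5, -0.9]
width: 0.003
grip_force: 0.0
```

Fingers are in the gap without contact. Flick, follow out and up, then watch.

```bash
python3 jog.py '[[0,0.056,0,0],[0,0.022,-0.058,0],[0,0,-0.06,0]]'
python3 - <<'E'
from h import *
import cv2
fs=[]
for k in range(24):
    t=bot.read_state()["time"];im=bot.read_camera("top" if k%2 else "scene");fs.append((t,im))
np.savez_compressed("fl.npz",t=[f[0] for f in fs],im=np.array([f[1] for f in fs]))
s=bot.read_state();print(s["time"],s["tool_pos"])
o=[]
for k in (0,2,4,6): o.append(cv2.resize(fs[k][1][185:285,265:365],(200,200)))
p=[cv2.resize(fs[k][1][170:270,270:370],(200,200)) for k in (1,3,5,7)]
q=[cv2.resize(fs[k][1][185:285,265:365],(200,200)) for k in (16,18,20,22)]
cv2.imwrite("pics/f.png",np.vstack([np.hstack(o),np.hstack(p),np.hstack(q)])[:,:,::-1])
E
```

```text
time: 17.68
tool_pos: [0.5868, 0.0608, 0.2276]
tcp_rot: [-0.933, -3.0, -0.001]
wrist_force: [0.3, 0.2, -0.5]
width: 0.002
grip_force: 0.0
18.875 [0.5859 0.0593 0.2258]
```

View pics/f.png

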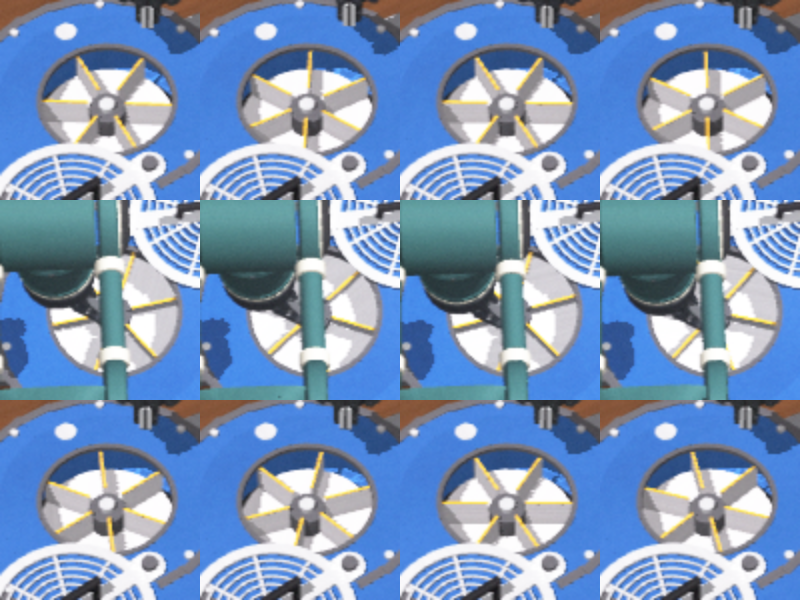

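```bash
cat > ph.py <<'E'
from h import *
import cv2
H=np.array([.5947,.002])
infos={n:bot.camera_info(n) for n in("scene","top")}
V,U=np.mgrid[0:480,0:640]
def grid(n):
    i=infos[n];K=i["intrinsics"];E=i["extrinsics"];d=np.stack([U,V,np.ones_like(U)],-1)@np.linalg.inv(K).T@E[:3,:3].T
    p=E[:3,3]+d*((.124-E[2,3])/d[...,2])[...,None];return p[...,:2]-H
G={n:grid(n) for n in infos}
def phase(n,im):
    h=cv2.cvtColor(im,cv2.COLOR_RGB2HSV);g=G[n];r=np.hypot(g[...,0],g[...,1])
    m=(r>.03)&(r<.078)&(h[...,0]>17)&(h[...,0]<35)&(h[...,1]>110)&(h[...,2]>90)
    a=np.arctan2(g[...,1],g[...,0])[m];z=np.exp(6j*a).mean() if m.sum() else 0
    return np.angle(z)/6,abs(z),m.sum()
E
python3 - <<'E'
from ph import *
d=np.load("fl.npz");t=list(d["t"]);p=[phase("top" if k%2 else "scene",im)for k,im in enumerate(d["im"])]
for k in range(30):
    t.append(bot.read_state()["time"]);p.append(phase("scene",bot.read_camera("scene")))
p=np.array(p);t=np.array(t)
print(np.c_[t,p])
E
```

```text
[[ 17.675   -0.0285   0.9872 140.    ]
 [ 17.725   -0.2986   0.9919 109.    ]
 [ 17.775    0.4908   0.989  127.    ]
 [ 17.825    0.2396   0.9921  73.    ]
 [ 17.875   -0.0034   0.9905 137.    ]
 [ 17.925   -0.2492   0.9943  88.    ]
 [ 17.975   -0.4825   0.9911 112.    ]
 [ 18.025    0.3375   0.9919  79.    ]
 [ 18.075    0.1132   0.9896 130.    ]
 [ 18.125   -0.1053   0.9941  66.    ]
 [ 18.175   -0.3115   0.9901 129.    ]
 [ 18.225   -0.519    0.9888 116.    ]
 [ 18.275    0.3321   0.9892 128.    ]
 [ 18.325    0.1395   0.993   71.    ]
 [ 18.375   -0.0447   0.9887 136.    ]
 [ 18.425   -0.2287   0.9916  81.    ]
 [ 18.475   -0.3987   0.9903 125.    ]
 [ 18.525    0.4765   0.9922  93.    ]
 [ 18.575    0.3151   0.9888 133.    ]
 [ 18.625    0.1586   0.9931  74.    ]
 [ 18.675    0.0092   0.9919 129.    ]
 [ 18.725   -0.1394   0.9926  70.    ]
 [ 18.775   -0.274    0.9904 128.    ]
 [ 18.825   -0.4136   0.991  123.    ]
 [ 18.875    0.5097   0.9913 111.    ]
 [ 18.925    0.3867   0.9892 126.    ]
 [ 18.975    0.2713   0.9889 130.    ]
 [ 19.025    0.1593   0.9917 126.    ]
 [ 19.07
[... 306 characters left out ...]
 19.475    0.4567   0.9912 122.    ]
 [ 19.525    0.4029   0.9903 123.    ]
 [ 19.575    0.3521   0.9903 128.    ]
 [ 19.625    0.3077   0.9893 131.    ]
 [ 19.675    0.2674   0.9884 127.    ]
 [ 19.725    0.2325   0.9888 133.    ]
 [ 19.775    0.2052   0.9892 130.    ]
 [ 19.825    0.1827   0.9908 122.    ]
 [ 19.875    0.1627   0.9898 134.    ]
 [ 19.925    0.1515   0.9879 142.    ]
 [ 19.975    0.1456   0.9875 136.    ]
 [ 20.025    0.1413   0.9866 135.    ]
 [ 20.075    0.1418   0.9873 136.    ]
 [ 20.125    0.1413   0.9867 137.    ]
 [ 20.175    0.1417   0.9866 137.    ]
 [ 20.225    0.1414   0.9867 136.    ]
 [ 20.275    0.1413   0.9866 135.    ]
 [ 20.325    0.1413   0.9867 137.    ]]
```

The wheel coasted on clockwise about 6.1 rad in view, plus the bit before the first frame: just over a turn, but marginal. The margin should be clear, so I flick again the same way, faster.

```bash
python3 jog.py '[[0,0,0,-0.155],[0,0,0,-0.155],[0,0,0,-0.15],[0.0105,-0.0475,0,0],[0.0105,-0.0475,0,0]]'
python3 jog.py '[[0,0,0.04,0],[0,0,0.02,0],[0,0,0,0]]'
python3 - <<'E'
from h import *
s=bot.read_state();print(s["tool_pos"],totool([.5512,-.032,.106]),R.from_rotvec(s["tcp_rot"]).as_matrix()[:,0])
E
```

```text
time: 21.0
tool_pos: [0.5511, -0.0322, 0.2258]
tcp_rot: [0.224, 3.133, -0.0]
wrist_force: [1.0, -0.0, 0.0]
width: -0.003
grip_force: 0.0
time: 21.38
tool_pos: [0.5497, -0.0317, 0.1638]
tcp_rot: [-0.228, -3.129, -0.0]
wrist_force: [-0.1, 0.7, -0.9]
width: 0.001
grip_force: 0.0
[ 0.5497 -0.0317  0.1638] [-0.0018 -0.0001  0.0578] [-0.9895  0.1447  0.0043]
```

```bash
python3 jog.py '[[-0.0015,0,0.03,0],[0,0,0.028,0],[0,0,0,0]]'
python3 jog.py '[[0,0.0625,0,0],[0,0.034,-0.05,0],[0,0,-0.06,0]]'
python3 - <<'E'
from ph import *
t=[];p=[]
for k in range(60):
    n="scene";t.append(bot.read_state()["time"]);p.append(phase(n,bot.read_camera(n)))
p=np.array(p);u=np.unwrap(p[:,0]*6)/6
print(t[0],u[0],u[-1],u[0]-u[-1],np.diff(u)[:6]/.05,np.diff(u)[-3:],p[:,1].min())
E
```

```text
time: 21.75
tool_pos: [0.5516, -0.0316, 0.1067]
tcp_rot: [-0.226, -3.13, -0.0]
wrist_force: [-0.0, -1.3, 0.4]
width: -0.001
grip_force: 0.0
time: 22.12
tool_pos: [0.5669, 0.0661, 0.22]
tcp_rot: [-0.222, -3.133, -0.001]
wrist_force: [0.7, -0.8, 0.9]
width: -0.002
grip_force: 0.0
22.125 -0.47273130219108767 -4.064856883242361 3.592125581051273 [-4.0271 -3.8744 -3.656  -3.6732 -3.5495 -3.4123] [-0.0002 -0.0005  0.0007] 0.9871716184308097
```

Only 3.6 rad that time; the following blade probably clipped the fingers. I'll flick once more with a longer run-up and shallower engagement.

```bash
python3 jog.py '[[0,0,0,-0.18],[0.0086,-0.0507,0,0],[0.0086,-0.0507,0,0],[0,0,0.04,0],[0,0,0.02,0]]'
python3 jog.py '[[0,0,0,0]]'
python3 - <<'E'
from h import *
s=bot.read_state();print(s["tool_pos"],totool([.5542,-.0358,.113]),R.from_rotvec(s["tcp_rot"]).as_matrix()[:,0])
E
```

```text
time: 25.75
tool_pos: [0.552, -0.0392, 0.1561]
tcp_rot: [0.052, -3.139, -0.001]
wrist_force: [0.1, -0.8, 0.4]
width: -0.002
grip_force: 0.0
time: 25.88
tool_pos: [0.5514, -0.0384, 0.1557]
tcp_rot: [0.054, -3.137, -0.001]
wrist_force: [-0.3, 0.0, 0.4]
width: -0.004
grip_force: 0.0
[ 0.5514 -0.0384  0.1557] [-0.003   0.0025  0.0427] [-0.9994 -0.0347  0.0044]
```

```bash
python3 jog.py '[[-0.002,0.002,0.022,0],[0,0,0.021,0],[0,0,0,0]]'
python3 jog.py '[[0,0.0625,0,0],[0,0.032,-0.053,0],[0,0,-0.06,0]]'
python3 - <<'E'
from ph import *
t=[];p=[]
for k in range(60):
    n="scene";t.append(bot.read_state()["time"]);p.append(phase(n,bot.read_camera(n)))
p=np.array(p);u=np.unwrap(p[:,0]*6)/6
print(t[0],u[0],u[-1],u[0]-u[-1],np.diff(u)[:6]/.05,np.diff(u)[-3:],p[:,1].min())
E
```

```text
time: 26.25
tool_pos: [0.5544, -0.036, 0.1143]
tcp_rot: [0.056, -3.139, -0.0]
wrist_force: [0.1, 0.6, -0.2]
width: 0.001
grip_force: 0.0
time: 26.62
tool_pos: [0.5513, 0.0604, 0.2298]
tcp_rot: [0.06, -3.14, -0.001]
wrist_force: [0.3, 0.3, 0.2]
width: 0.001
grip_force: 0.0
26.625 0.4509731714785312 -1.037573322915599 1.4885464943941302 [6.1641 6.1271 6.386  6.6577 6.6846 6.8823] [-0.3319 -0.326  -0.3167] 0.9862476150194913
```

The phase is now aliased: initial speed is really about -14.8 rad/s, still -6.5 rad/s after 3 s, so many free turns. Retreat, let it run down, and check the bench.

```bash
python3 jog.py '[[0.03,0.03,-0.04,0],[0.03,0.03,-0.03,0],[0.02,0.02,-0.02,0],[0,0,0,0],[0,0,0,0]]'
python3 - <<'E'
from ph import *
p=[]
for k in range(60): im=bot.read_camera("scene");p.append(phase("scene",im)[0])
u=np.unwrap(np.array(p)*6)/6;print(u[-1]-u[0],np.diff(u)[[0,-1]],bot.read_state()["time"])
b=bot.read_camera("top")
cv2.imwrite("pics/end.png",np.hstack([im[110:410,60:480],b[100:400,100:480]])[:,:,::-1])
E
```

```text
time: 30.25
tool_pos: [0.4691, 0.135, 0.3172]
tcp_rot: [0.056, -3.141, 0.001]
wrist_force: [-0.2, -0.2, -0.7]
width: 0.003
grip_force: 0.0Traceback (most recent call last):
  File "<stdin>", line 3, in <module>
ValueError: 200 camera calls are used up
```

```bash
python3 jog.py '[[0,0,0,0],[0,0,0,0],[0,0,0,0],[0,0,0,0],[0,0,0,0]]'; python3 jog.py '[[0,0,0,0],[0,0,0,0],[0,0,0,0],[0,0,0,0],[0,0,0,0]]' | head -1
python3 -c "
from workcell import bot
print(bot.finish_job())"
```

```text
time: 31.88
tool_pos: [0.469, 0.1353, 0.3178]
tcp_rot: [-0.055, 3.141, 0.0]
wrist_force: [-0.4, 0.4, -0.2]
width: 0.001
grip_force: 0.0
time: 32.5
the job is handed in; nothing more can be done
None
```

I handed the job in at 32.5 s: screw parked up, guard swung open to its stop, and the wheel coasting several full turns clockwise after the third flick (the first two coasted about one turn and just over half a turn); the camera calls ran out before a last picture of the bench, so the final state is unconfirmed by image.

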